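Press a frame corner with the toggle clamp

ROBOT

A 7-joint arm with a two-finger parallel gripper is mounted at the origin on the work surface. World frame = base frame: x ahead of the robot, y to its left, z up, the work surface at z = 0. Lengths are in m, angles in rad, forces in N, time in s.
With the tool pointing down it reaches from about 0.4 to 0.85 m from the base axis. Payload 6.9 kg.
Tool frame: the origin (TCP) lies between the finger pads; the fingertips stand 22 mm ahead of it and the grasp point (between the pads) lies 3 mm ahead of it; z points along the fingers, y is the direction in which the jaws open and shut (so a half turn about z gives the same grasp; the last joint's range is limited). The gripper opens to 85 mm and grips with 20 to 120 N. Pads are 22 mm wide; open, the fingers measure 114 mm over their backs; the gripper's body (76 mm by 85 mm) begins 54 mm behind the grasp point. The pads swing forward as they close: fully open they stand 13 mm farther back than shut.
Start: joints at [-1.165, 0.507, -0.238, 1.5, 0.126, 1.149, -0.155], TCP at [0.185, 0.597, 0.232] pointing down, gripper open.
Joint ranges: [-3.08, 3.08], [-0.24, 2.05], [-1.43, 1.35], [0, 2.5], [-1.52, 4.66], [0.17, 1.96], [-2.89, 2.89]. Speed limits (rad/s): [2.39, 2.39, 3.14, 3.14, 3.14, 3.14, 3.14].

INTERFACE

Orientations are given as a rotation vector (axis times angle).
In Python, from station import arm gives the robot as it stands. The module is installed in compiled form; this text tells all that it offers.
- The arm moves only by the tool apply_moves, never from a script. Its argument "increments" is a list of rows, each a list of 5 numbers: the finger opening in m, from 0 to 0.0854, then the shift along the tool's x, y, z in m, then the turn about the tool's z in rad. A call has 1 to 12 rows; each row is the pose to reach, as a shift and turn from the pose commanded when the call began, along the tool's axes at that moment; what a row does not reach only later rows make up. A row lasts 1/10 s, in which the tool goes at most 50 mm and 8.59 degrees, less where a joint would pass 70% of its speed; a pose out of reach is approached as far as the arm can. A call with a gripper value outside its range is refused whole. The fingers move at their own pace and stop on an object; "newtons" is the grip in N (left out, the last holds). Time passes only in rows, so rows that repeat a pose let the fingers close. It gives the time, the measured TCP pose, the force and the opening at its end, in the units of the state.
- arm.get_obs(): the state, without advancing time (a new reading comes with each control period).
- arm.read_camera(name): name is "side" or "top" or "wrist"; returns (picture, depth): 384x512x3 uint8, red, green, blue; 384x512 float32, m along the optical axis (not along the pixel's ray), 0 where there is no reading.
- arm.camera_info(name): a dict with "fx", "fy", "cx", "cy" (pixels), "extrinsics" (4x4, takes a point from world to camera coordinates). Camera axes: x right, y up, looking along -z (the intrinsics and any distortion apply to the point x, -y, -z); pixel columns grow to the right and rows downward; lengths in m; the calibration is good to about 2 mm. A picture is of the moment at which its call begins: read the wrist's pose just before it. camera_info takes no time and is no camera call; for the wrist camera it gives the pose at the moment of the call.
- arm.finish_job(): hands the job in, once; it reports no verdict.
The state is a dict: "time_s": time; "qpos": joint angles; "joint_velocities": joint speeds; "effort": joint torques, N m; "ee_pos": TCP position; "tool_rot": TCP orientation; "wrist_force": force on the tool from outside, world axes, zero at the start; "wrist_torque": the same for the moment, N m; "finger_gap": finger opening in m.
Only numpy, scipy, OpenCV 4.12 (cv2) and the standard library are available. Lean on these libraries where they do the work, as an engineer would, in place of code of your own. Each camera call takes 0.05 s, during which the arm holds its last target.

TASK

On the framing bench stand two corner-joining jigs. On the jig that holds the L-shaped mitred frame corner, swing the toggle clamp's arm over centre and down so that its rubber foot presses the corner, keep it clamped for at least two seconds, then swing the arm all the way back to its open stop. Leave the corner lying in place in its V of fences, and do not operate the other jig's clamp.

Things in the scene. Friction and masses are not known exactly. Their poses are not given: they have to be found in the camera images.
- clamp_arm_pivot (a point): clamp hinge point on the jig with the L corner, 90 mm above the bench. Jig axes: x the level hinge axis, y from clamp to corner, z up. Fixed plywood plate 160 (x) by 250 (y) by 15 mm, centre 70 mm along +y; clamp cheeks 30 mm wide in x, to 10 mm above the pivot; wood fences 12 mm high form a V round the corner, point to the clamp. A small loose tin stands on the plate beside the clamp.
- clamp_arm (a joint): arm angle q, rad. 0: open, leaning 20 deg back past vertical on its stop; grows over the top towards +y; 1.92: level, rubber foot on the corner. 30 mm black ball on a 14 mm bar: centre from pivot at y = 130cos(1.92-q), z = 130sin(1.92-q) mm. Foot 80 mm out, 51 below. Its weight drops it to either end past the top; 2-4 N at the ball moves it. Pinch the ball along the hinge axis (it pivots) or push.
- corner: L-shaped mitred frame corner of dark wood moulding, loose in the V of its jig: two legs at right angles, 32 mm wide, 24 mm high, about 96 mm long outside. Origin on its underside at the crossing of the legs' centre lines, 81 mm along +y from the pivot and 15 mm above the bench; its y axis halves the angle between the legs, which run at 45 degrees either side of it.
- spare_arm (a joint): arm angle (rad) of the clamp on the other, identical jig, open at 0. That jig's bed holds only a short straight offcut of the same moulding. Not to be operated.
Things that resemble listed ones, but are neither listed nor needed, are in the scene too. What is shaped like the corner but blue is not meant.

How it is judged:
By the outcome, as a careful person would: the job done as asked, in the order asked, and still so for the second after the job is handed in, with the robot touching nothing.
It also fails if it takes over 51 s, if anything falls off the work surface, if the arm or the gripper's body presses on something with over 40 N, if the wrist force passes 120 N, or if a joint passes its speed limit or range.

## Working session

There is one attempt and no reset: what is moved stays moved. The work goes in short steps, Python scripts to look and compute and a tool call to move; the robot and the scene stay as the last step left them, time stands still between calls to the robot, and variables do not carry over. Pictures are saved under pics/ and viewed, and the job is handed in when it is done.

Besides the shell and the picture viewer there is one more tool, called after "Request:" as name([rows], argument=value, ...), one row to a line, values as JSON. apply_moves: Moves the arm, as the interface text tells. Its arguments: {"type":"object","properties":{"increments":{"type":"array","items":{"type":"array","items":{"type":"number"}}},"newtons":{"type":"number"}},"required":["increments"]}

```bash
mkdir -p pics; ls
python3 - <<'E'
from station import arm
import cv2,numpy as np
o=arm.get_obs();print({k:np.round(v,3).tolist() for k,v in o.items()})
for n in ["side","top"]:
    p,d=arm.read_camera(n);cv2.imwrite(f"pics/{n}0.png",p[:,:,::-1]);np.save(f"pics/{n}0.npy",d)
    i=arm.camera_info(n);print(n,i)
    print(d.min(),d.max())
E
```

```text
pics
{'time_s': 0.0, 'qpos': [-1.165, 0.508, -0.237, 1.501, 0.126, 1.149, -0.155], 'joint_velocities': [0.001, 0.001, 0.0, -0.0, 0.0, -0.001, 0.002], 'effort': [0.003, -62.061, -2.186, -24.966, 0.012, 0.012, -0.0], 'ee_pos': [0.185, 0.597, 0.231], 'tool_rot': [-0.469, -3.106, 0.003], 'wrist_force': [-0.762, 0.056, -0.532], 'wrist_torque': [-0.04, -0.007, -0.036], 'finger_gap': 0.085}
side {'fx': 413.69193852035386, 'fy': 413.69193852035386, 'cx': 249.83756776297855, 'cy': 187.42620300834307, 'extrinsics': array([[ 0.84946808, -0.52743953,  0.01454392, -0.41284634],
       [ 0.38714313,  0.64176818,  0.6620074 , -0.21858217],
       [-0.3585027 , -0.55672357,  0.74935618, -0.71259474],
       [ 0.        ,  0.        ,  0.        ,  1.        ]])}
0.0 3.1235023
top {'fx': 495.5112121652422, 'fy': 495.5112121652422, 'cx': 255.2373168424718, 'cy': 189.7059171918113, 'extrinsics': array([[ 0.02039974, -0.99945865, -0.02581194, -0.02792732],
       [ 0.98863846,  0.01631987,  0.14942444, -0.46688254],
       [-0.14892231, -0.02856689,  0.98843618, -1.20831231],
       [ 0.        ,  0.        ,  0.        ,  1.        ]])}
0.0 2.2067578
```

View pics/side0.png

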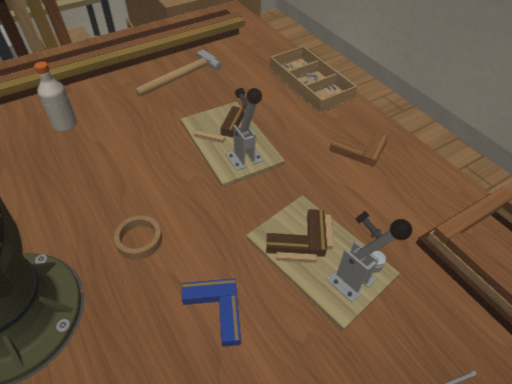

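View pics/top0.png

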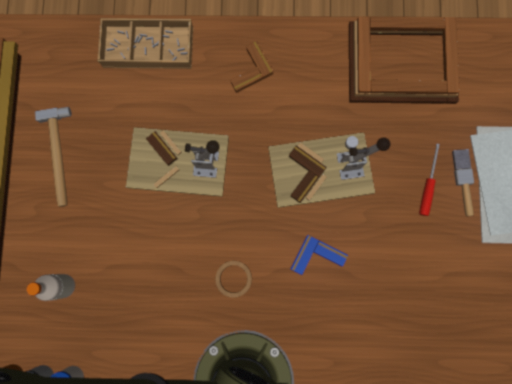

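Candidates: the L-corner jig (top (322,170); side (310,255)), the spare jig with a straight offcut (top (178,162); side (235,140)), the blue L (top (318,252)), the thin loose corner (top (258,68)) and the picture frame (top (405,60)). I choose the jig with the dark L corner, whose ball is at top (383,144) and side (401,230). Next I check it in a close crop and measure it.

```bash
cat > h.py <<'E'
import numpy as np,cv2
from station import arm
def ray(n,u,v,info=None):
    i=info or arm.camera_info(n);E=np.array(i["extrinsics"]);R,t=E[:3,:3],E[:3,3]
    d=R.T@np.array([(u-i["cx"])/i["fx"],-(v-i["cy"])/i["fy"],-1.]);return -R.T@t,d
def plane(n,u,v,z,info=None):
    o,d=ray(n,u,v,info);return o+d*(z-o[2])/d[2]
def pt(n,u,v,dep): 
    o,d=ray(n,u,v);return o+d*dep
def tri(r1,r2):
    (a,d),(b,e)=r1,r2
    s=np.linalg.lstsq(np.c_[d,-e],b-a,rcond=None)[0];p,q=a+d*s[0],b+e*s[1]
    return (p+q)/2,np.linalg.norm(p-q)
def proj(n,P):
    i=arm.camera_info(n);c=np.array(i["extrinsics"])@np.r_[P,1];return i["cx"]-i["fx"]*c[0]/c[2], i["cy"]+i["fy"]*c[1]/c[2]
E
python3 - <<'E'
from h import *
np.set_printoptions(precision=4,suppress=True)
t=cv2.imread("pics/top0.png");s=cv2.imread("pics/side0.png")
c1=cv2.resize(t[120:220,260:400],None,fx=4,fy=4,interpolation=cv2.INTER_CUBIC)
c2=cv2.resize(s[190:330,240:420],None,fx=4,fy=4,interpolation=cv2.INTER_CUBIC)[:560,:]
cv2.imwrite("pics/ct.png",c1);cv2.imwrite("pics/cs.png",c2)
def ball(im,x,y,r=14):
    g=im.max(2); m=np.zeros_like(g);m[y-r:y+r,x-r:x+r]=(g[y-r:y+r,x-r:x+r]<45)*255
    m=cv2.morphologyEx(m,cv2.MORPH_OPEN,np.ones((7,7),np.uint8))
    c=max(cv2.findContours(m,0,2)[0],key=cv2.contourArea);return cv2.minEnclosingCircle(c)
bt=ball(t,383,144);bs=ball(s,401,230);print(bt,bs)
P,e=tri(ray("top",*bt[0]),ray("side",*bs[0]));print("ball",P,e)
bt=ball(t,212,147);bs=ball(s,254,97);print(bt,bs)
P,e=tri(ray("top",*bt[0]),ray("side",*bs[0]));print("spare ball",P,e)
# plate mask in top
hsv=cv2.cvtColor(t,cv2.COLOR_BGR2HSV);print(hsv[192,360],hsv[150,280],hsv[230,200])
h2=cv2.cvtColor(s,cv2.COLOR_BGR2HSV);print(h2[225,300],h2[300,355])
E
```

```text
((382.5, 143.5), 5.700977325439453) ((400.5, 229.5), 10.12432861328125)
ball [ 0.5473 -0.2986  0.2096] 0.0012007176101350699Traceback (most recent call last):
  File "<stdin>", line 13, in <module>
  File "<stdin>", line 10, in ball
ValueError: max() iterable argument is empty
```

View pics/ct.png

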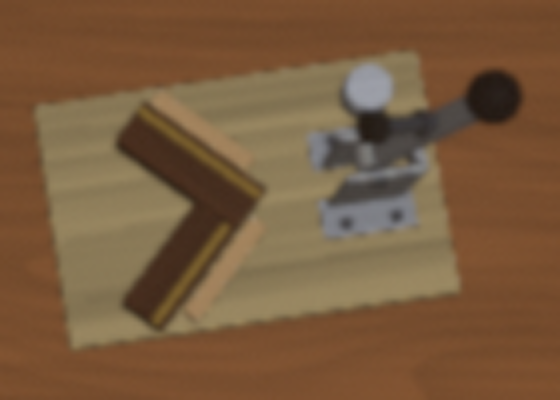

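View pics/cs.png

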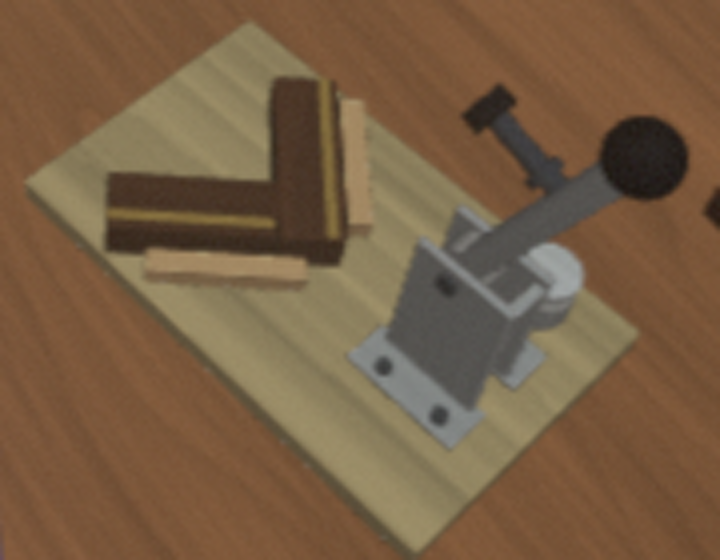

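The crops confirm it: a dark L in a V of fences, the clamp open, and the tin on the far side of the clamp (top crop (369,88)). The ball measures z=0.2096 against 0.212 expected. Next I work out the jig axes.

Run:
```python
from h import *
np.set_printoptions(precision=4,suppress=True)
T=[(37,105),(418,55),(460,290),(72,348)]
C=[plane("top",x/4+260-.375,y/4+120-.375,.015) for x,y in T]
for c in C: print(c)
print([np.linalg.norm(C[i]-C[i-1]) for i in range(4)])
S=[(250,22),(638,333),(415,553),(27,183)]
D=[plane("side",x/4+240-.375,y/4+190-.375,.015) for x,y in S]
for c in D: print(c)
# triangulated heights
for (a,b),(c,d) in zip(T,S):
    print(tri(ray("top",a/4+260-.375,b/4+120-.375),ray("side",c/4+240-.375,d/4+190-.375)))
A=[(p+q)/2 for p,q in zip(C,D)]
y=(A[0]-A[1])+(A[3]-A[2]);y[2]=0;y/=np.linalg.norm(y)
x=np.array([y[1],-y[0],0]);cen=np.mean(A,0)
print("y",y,"ang",np.degrees(np.arctan2(y[1],y[0])),"cen",cen)
piv=cen-0.07*y;piv[2]=.09
print("piv",piv)
for q in [0,.35,1.0,1.92]: print(q,piv+.13*(np.cos(1.92-q)*y+np.sin(1.92-q)*np.array([0,0,1])))
b=np.array([.5473,-.2986,.2096])-piv
print("ball in jig",b@x,b@y,b[2])
for n,(u,v) in {"top":(369/4+260,88/4+120),"side":(553/4+240,268/4+190)}.items():print("tin",plane(n,u,v,.05)) 
r=tri(ray("top",369/4+260,88/4+120),ray("side",553/4+240,268/4+190))[0];print(r,(r-piv)@x,(r-piv)@y)
# corner
r=tri(ray("top",264/4+260,190/4+120),ray("side",342/4+240,240/4+190))[0];print("apex",r,(r-piv)@x,(r-piv)@y)
print(proj("top",piv),proj("side",piv))
o=arm.get_obs();
from scipy.spatial.transform import Rotation as Ro
print(Ro.from_rotvec(o["tool_rot"]).as_matrix())
```

```text
[ 0.5853 -0.0516  0.015 ]
[ 0.6218 -0.2965  0.015 ]
[ 0.4691 -0.3211  0.015 ]
[ 0.4279 -0.0763  0.015 ]
[np.float64(0.15931749984639754), np.float64(0.24764014518986685), np.float64(0.15466054457312975), np.float64(0.24820863553768904)]
[ 0.5841 -0.0528  0.015 ]
[ 0.6247 -0.2964  0.015 ]
[ 0.469  -0.3227  0.015 ]
[ 0.4283 -0.0796  0.015 ]
(array([ 0.5856, -0.0515,  0.0128]), np.float64(0.00041926002110625636))
(array([ 0.6218, -0.2967,  0.0179]), np.float64(0.002009656763656636))
(array([ 0.4698, -0.3219,  0.0122]), np.float64(0.0007648669883899603))
(array([ 0.4292, -0.0767,  0.0105]), np.float64(0.0016533415390264008))
y [-0.1607  0.987   0.    ] ang 99.24622614884605 cen [ 0.5263 -0.1871  0.015 ]
piv [ 0.5375 -0.2562  0.09  ]
0 [ 0.5447 -0.3001  0.2122]
0.35 [ 0.5375 -0.2561  0.22  ]
1.0 [ 0.5249 -0.1785  0.1934]
1.92 [ 0.5166 -0.1279  0.09  ]
ball in jig 0.00285062506054543 -0.043387758230693824 0.11960000000000001
tin [ 0.5897 -0.26    0.05  ]
tin [ 0.5928 -0.2629  0.05  ]
[ 0.5916 -0.2615  0.0489] 0.05258152142089748 -0.013861840984650868
apex [ 0.5269 -0.1964  0.0377] -0.000850776089124635 0.06080292084872673
(np.float64(353.6719248057451), np.float64(159.03289904355177)) (np.float64(357.0760874779867), np.float64(256.0667058663729))
[[-0.9554  0.2954 -0.0004]
 [ 0.2954  0.9554 -0.0016]
 [-0.     -0.0016 -1.    ]]
```

```bash
cat >> h.py <<'E'
from scipy.spatial.transform import Rotation as Ro
X=np.array([.987,.1607,0]);Y=np.array([-.1607,.987,0])
def rel(P,yaw=9.25,P0=None):
    """tool-frame shift and turn from current pose to TCP P, tool y at world angle yaw"""
    o=arm.get_obs();R=Ro.from_rotvec(o["tool_rot"]).as_matrix()
    p=np.array(o["ee_pos"]) if P0 is None else P0
    d=R.T@(np.array(P)-p);c=np.degrees(np.arctan2(R[1,1],R[0,1]))
    return np.round(d,4),round(float(np.radians((c-yaw+180)%360-180)),3)
E
python3 - <<'E'
from h import *
print(rel([.42,.28,.36]))
d=np.load("pics/top0.npy");E=arm.camera_info("top")
for n,(u,v) in dict(spare=(212,147),bottle=(35,289),hammer=(55,113)).items(): print(n,pt("top",u,v,d[v,u]))
E
```

```text
(array([-0.3185, -0.2332, -0.1281]), 1.11)
spare [0.52967683 0.07000202 0.22671785]
bottle [0.21904982 0.45418824 0.17181411]
hammer [0.66283963 0.50888038 0.0259515 ]
```

Request:
apply_moves([
  [0.085,0,0,-0.045,0],
  [0.085,0,0,-0.09,0],
  [0.085,-0.03,-0.022,-0.125,0.12],
  [0.085,-0.065,-0.048,-0.128,0.24],
  [0.085,-0.1,-0.073,-0.128,0.36],
  [0.085,-0.136,-0.1,-0.128,0.48],
  [0.085,-0.172,-0.126,-0.128,0.6],
  [0.085,-0.21,-0.154,-0.128,0.72],
  [0.085,-0.245,-0.18,-0.128,0.84],
  [0.085,-0.28,-0.205,-0.128,0.96],
  [0.085,-0.318,-0.233,-0.128,1.08],
  [0.085,-0.318,-0.233,-0.128,1.11],
], newtons=20)

```text
time_s: 1.3
ee_pos: [0.4235, 0.2739, 0.3603]
tool_rot: [2.051, 2.375, -0.002]
wrist_force: [-0.6, -0.5, -0.0]
finger_gap: 0.085
```

Run:
```python
from h import *
o=arm.get_obs();print(o["time_s"],o["ee_pos"],o["qpos"])
print(rel([.545,-.28,.36]))
```

```text
1.3 [0.42349238 0.27392426 0.3602685 ] [-0.71748402  0.23215705  0.12164173  1.57398512 -0.02466899  1.33751658
 -0.44698201]
(array([-0.5657,  0.0394,  0.0024]), -0.015)
```

Request:
apply_moves([
  [0.085,-0.047,0.003,0,0],
  [0.085,-0.094,0.006,0,0],
  [0.085,-0.141,0.01,0,0],
  [0.085,-0.188,0.013,0,0],
  [0.085,-0.235,0.016,0,0],
  [0.085,-0.282,0.02,0,0],
  [0.085,-0.33,0.023,0,0],
  [0.085,-0.377,0.026,0,0],
  [0.085,-0.424,0.03,0,0],
  [0.085,-0.471,0.033,0,0],
  [0.085,-0.518,0.036,0,0],
  [0.085,-0.565,0.039,0.0,-0.015],
])

```text
time_s: 2.5
ee_pos: [0.5491, -0.272, 0.3599]
tool_rot: [-2.015, -2.409, -0.0]
wrist_force: [0.9, -0.1, 1.5]
finger_gap: 0.0849
```

Request:
apply_moves([
  [0.085,0,0,0,0],
  [0.085,0,0,0,0],
])

```text
time_s: 2.7
ee_pos: [0.5485, -0.2717, 0.3592]
tool_rot: [-2.019, -2.405, 0.001]
wrist_force: [-0.2, 0.9, -0.2]
finger_gap: 0.085
```

Run:
```python
from h import *
o=arm.get_obs();print(o["time_s"],o["ee_pos"],o["qpos"])
i=arm.camera_info("wrist");p,d=arm.read_camera("wrist");cv2.imwrite("pics/w1.png",p[:,:,::-1]);np.save("pics/w1.npy",d)
import pickle;pickle.dump(i,open("pics/w1.pkl","wb"))
print(i)
```

```text
2.7 [ 0.5484609  -0.27169027  0.35916113] [ 0.18820559  0.4395557   0.39401357  1.30126733 -0.16523544  1.43444493
  0.74492663]
{'fx': 329.82244193704, 'fy': 329.82244193704, 'cx': 253.37682181264486, 'cy': 191.11472711003717, 'extrinsics': array([[ 0.98491357,  0.1730309 , -0.00236076, -0.49179737],
       [-0.16560561,  0.93851486, -0.30292679,  0.4231566 ],
       [-0.05020008,  0.29874766,  0.95301091, -0.3915432 ],
       [ 0.        ,  0.        ,  0.        ,  1.        ]])}
```

View pics/w1.png

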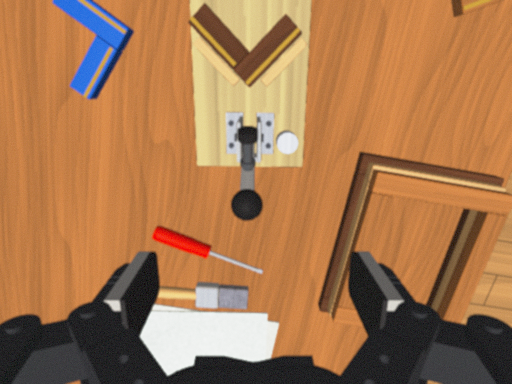

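The wrist view shows the target jig with the clamp open, the ball at (247,204), the tin at (288,142) and the L in its V at about (247,50). I triangulate the ball again with this view.

Run:
```python
from h import *
import pickle;np.set_printoptions(precision=4,suppress=True)
i=pickle.load(open("pics/w1.pkl","rb"))
w=cv2.imread("pics/w1.png");g=w.max(2);m=np.zeros_like(g);m[180:225,225:270]=(g[180:225,225:270]<55)*255
m=cv2.morphologyEx(m,cv2.MORPH_OPEN,np.ones((11,11),np.uint8))
c=max(cv2.findContours(m,0,2)[0],key=cv2.contourArea);b=cv2.minEnclosingCircle(c);print(b)
rw=ray("wrist",*b[0],info=i)
P1=tri(rw,ray("side",400.5,229.5));P2=tri(rw,ray("top",382.5,143.5));print(P1,P2)
print("plane .212",plane("wrist",*b[0],.212,info=i))
P=P1[0]
print(rel([P[0],P[1],.2145]), P)
# plate corners on plane
for u,v in [(196,166),(302,166)]: print(plane("wrist",u,v,.015,info=i))
```

```text
((248.5, 202.5), 14.159902572631836)
(array([ 0.5479, -0.2985,  0.2091]), np.float64(0.0008647719307998532)) (array([ 0.5476, -0.299 ,  0.2064]), np.float64(0.00016433703671260452))
plane .212 [ 0.5474 -0.2971  0.212 ]
(array([-0.0279, -0.0057,  0.145 ]), 0.015) [ 0.5479 -0.2985  0.2091]
[ 0.4683 -0.3231  0.015 ]
[ 0.6256 -0.2953  0.015 ]
```

Request:
apply_moves([
  [0.085,-0.014,-0.003,0.03,0.008],
  [0.085,-0.028,-0.005,0.065,0.015],
  [0.085,-0.028,-0.005,0.1,0.015],
  [0.085,-0.028,-0.005,0.13,0.015],
  [0.085,-0.028,-0.005,0.146,0.015],
  [0.085,-0.028,-0.005,0.146,0.015],
  [0.085,-0.028,-0.005,0.146,0.015],
])

```text
time_s: 3.45
ee_pos: [0.5493, -0.298, 0.2151]
tool_rot: [2.033, 2.395, 0.001]
wrist_force: [-0.4, -0.7, 0.4]
finger_gap: 0.085
```

Run:
```python
from h import *
i=arm.camera_info("wrist");p,d=arm.read_camera("wrist");cv2.imwrite("pics/w2.png",p[:,:,::-1])
p,d=arm.read_camera("side");cv2.imwrite("pics/s2.png",cv2.resize(p[170:330,270:450,::-1],None,fx=3.5,fy=3.5))
print(arm.get_obs()["ee_pos"],rel([.547,-.299,.213]))
```

```text
[ 0.54952256 -0.29895373  0.21597446] (array([ 0.0004, -0.0025,  0.003 ]), 0.001)
```

View pics/w2.png

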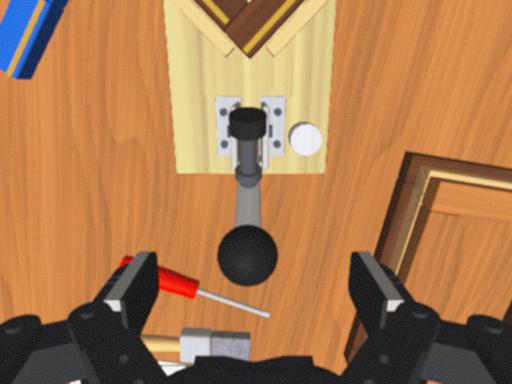

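View pics/s2.png

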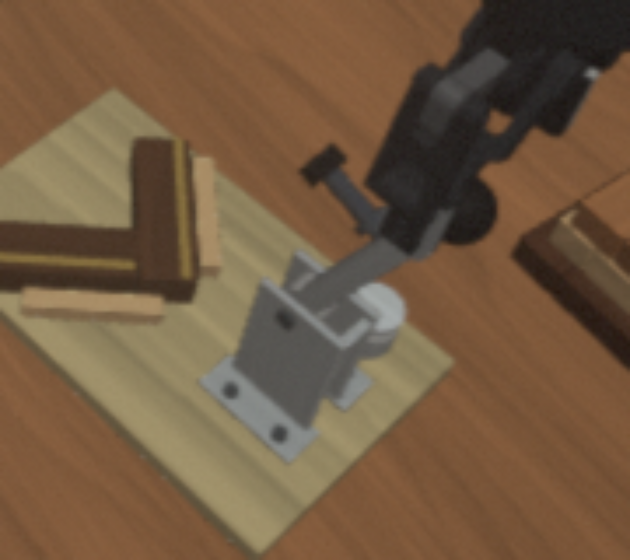

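The wrist view shows the ball at (248,255), between the open pads (centre about 253). The side view shows the near finger beside the ball, with nothing touching. I shift a little and pinch.

Request:
apply_moves([
  [0.085,0,-0.0025,0.003,0],
  [0.05,0,-0.0025,0.003,0],
  [0.025,0,-0.0025,0.003,0],
  [0.02,0,-0.0025,0.003,0],
  [0.02,0,-0.0025,0.003,0],
  [0.02,0,-0.0025,0.003,0],
  [0.02,0,-0.0025,0.003,0],
  [0.02,0,-0.0025,0.003,0],
], newtons=30)

```text
time_s: 4.35
ee_pos: [0.5466, -0.2997, 0.2117]
tool_rot: [2.035, 2.392, 0.001]
wrist_force: [-0.1, 0.6, 4.7]
finger_gap: 0.0272
```

Run:
```python
from h import *
i=arm.camera_info("wrist");p,d=arm.read_camera("wrist");cv2.imwrite("pics/w3.png",p[:,:,::-1])
o=arm.get_obs();print(o["time_s"],o["ee_pos"],o["wrist_force"],o["finger_gap"])
R=Ro.from_rotvec(o["tool_rot"]).as_matrix();print(R.T@X,R.T@Y)
p0=np.array(o["ee_pos"])
# arc of ball relative to start
for q in np.linspace(0,1.92,13):
    v=.13*((np.cos(1.92-q)-np.cos(1.92))*Y+(np.sin(1.92-q)-np.sin(1.92))*np.array([0,0,1]))
    print(round(q,2),np.round(R.T@v,4))
```

```text
4.4 [ 0.54658624 -0.29971333  0.21168069] [0.41061265 0.03983624 4.40206783] 0.02763280697216522
[2.10462919e-04 9.99996296e-01 9.23466050e-04] [ 9.99996629e-01 -2.10062172e-04 -4.34033769e-04]
0.0 [0. 0. 0.]
0.16 [ 0.02    0.     -0.0055]
0.32 [ 0.0407 -0.     -0.0078]
0.48 [ 0.0614 -0.     -0.0068]
0.64 [ 0.0818 -0.     -0.0024]
0.8 [ 0.1011 -0.      0.0051]
0.96 [ 0.119  -0.      0.0156]
1.12 [ 1.351e-01 -1.000e-04  2.880e-02]
1.28 [ 1.488e-01 -1.000e-04  4.450e-02]
1.44 [ 1.598e-01 -1.000e-04  6.210e-02]
1.6 [ 1.679e-01 -1.000e-04  8.120e-02]
1.76 [ 1.729e-01 -1.000e-04  1.014e-01]
1.92 [ 1.745e-01 -1.000e-04  1.221e-01]
```

View pics/w3.png

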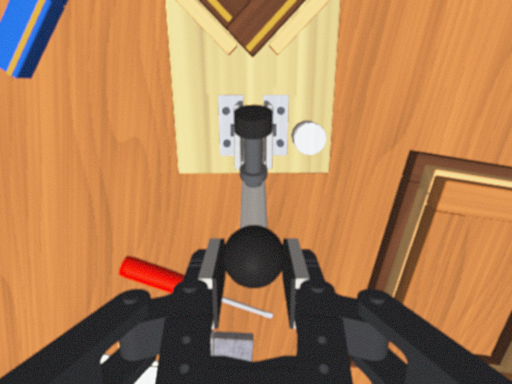

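The ball is pinched with a gap of 27 mm. I check that it sits centrally between the pads.

Run:
```python
from h import *
o=arm.get_obs();R=Ro.from_rotvec(o["tool_rot"]).as_matrix();p=np.array(o["ee_pos"])
for dz in (0,.003,.022): print(dz,proj("wrist",p+R@[0,0,dz]))
print(proj("wrist",p+R@[.011,0,.003]),proj("wrist",p+R@[-.011,0,.003]))
w=cv2.imread("pics/w3.png");g=w.max(2);m=np.zeros_like(g);m[220:292,224:284]=(g[220:292,224:284]<50)*255
m=cv2.morphologyEx(m,cv2.MORPH_OPEN,np.ones((15,15),np.uint8))
c=max(cv2.findContours(m,0,2)[0],key=cv2.contourArea);print(cv2.minEnclosingCircle(c))
```

```text
0 (np.float64(254.52078366025805), np.float64(256.7252754964127))
0.003 (np.float64(254.5046161720316), np.float64(253.68968166515774))
0.022 (np.float64(254.41421723138575), np.float64(236.71645349652687))
(np.float64(254.5267405282964), np.float64(233.06824735231373)) (np.float64(254.48339273933416), np.float64(273.4713927366313))
((254.0, 239.5), 18.581003189086914)
```

The ball is centred on the grasp point. I swing it along the arc.

Request:
apply_moves([
  [0.02,0.01,0,-0.003,0],
  [0.02,0.02,0,-0.0055,0],
  [0.02,0.03,0,-0.007,0],
  [0.02,0.041,0,-0.008,0],
  [0.02,0.051,0,-0.0077,0],
  [0.02,0.061,0,-0.0068,0],
  [0.02,0.072,0,-0.005,0],
  [0.02,0.082,0,-0.0024,0],
  [0.02,0.0915,0,0.001,0],
  [0.02,0.101,0,0.005,0],
  [0.02,0.11,0,0.01,0],
  [0.02,0.119,0,0.0155,0],
])

```text
time_s: 5.6
ee_pos: [0.5264, -0.1785, 0.1965]
tool_rot: [-2.031, -2.393, -0.004]
wrist_force: [-2.2, 8.4, 15.1]
finger_gap: 0.0266
```

Run:
```python
from h import *
i=arm.camera_info("wrist");p,d=arm.read_camera("wrist");cv2.imwrite("pics/w4.png",p[:,:,::-1])
p,d=arm.read_camera("side");cv2.imwrite("pics/s4.png",cv2.resize(p[170:330,250:430,::-1],None,fx=3.5,fy=3.5))
o=arm.get_obs();print(o["time_s"],o["ee_pos"],o["wrist_force"],o["finger_gap"],rel([0.54659,-.29971,.2117]))
```

```text
5.7 [ 0.52607226 -0.17688565  0.19555023] [-1.54797851  8.7104645  12.03185647] 0.026132106518476392 (array([-0.1244, -0.    , -0.0169]), 0.004)
```

View pics/w4.png

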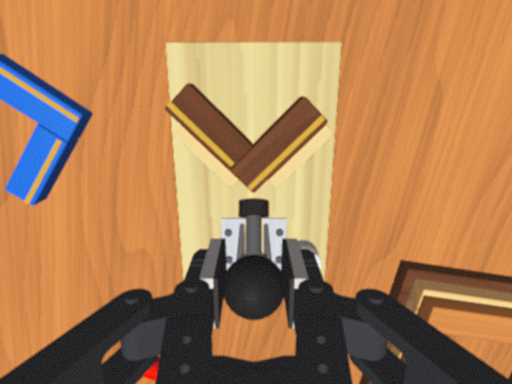

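View pics/s4.png

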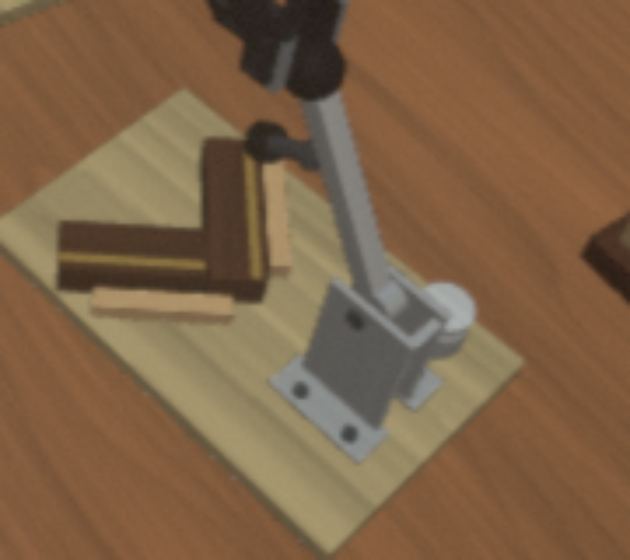

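The wrist view shows the ball at (254,287), so it has shifted relative to the pads (it was at 256). I measure where it is.

Run:
```python
from h import *
np.set_printoptions(precision=4,suppress=True)
o=arm.get_obs();R=Ro.from_rotvec(o["tool_rot"]).as_matrix();p=np.array(o["ee_pos"])
P,e=tri(ray("wrist",254,287),ray("side",339.4,190));print(P,e,"in tool",R.T@(P-p))
print(proj("wrist",p+R@[0,0,.003]),proj("side",p+R@[0,0,.003]))
piv=np.array([.5375,-.2562,.09])
v=P-piv;print("jig",v@X,v@Y,v[2],np.linalg.norm(v),"q",1.92-np.arctan2(v[2],v@Y))
v=p-piv;print("tcp jig",v@X,v@Y,v[2],np.linalg.norm(v))
```

```text
[ 0.5284 -0.1908  0.1999] 0.0006542502077337961 in tool [-0.014   0.     -0.0044]
(np.float64(254.47628138592358), np.float64(253.72671051968481)) (np.float64(331.58926925706817), np.float64(188.0288387902059))
jig 0.0015479335922161247 0.06604599088285182 0.10987628169563005 0.1282080134088323 q 0.8904273120879813
tcp jig 0.0014666404501899996 0.08011969870783704 0.10555023178567233 0.13252249012262293
```

The ball slipped about 14 mm toward the back of the pads during the swing. I go back towards the balance point, re-centre it there, grip more firmly and move more slowly.

Request:
apply_moves([
  [0.02,-0.009,0,-0.006,0],
  [0.02,-0.019,0,-0.011,0],
  [0.02,-0.028,0,-0.015,0],
  [0.02,-0.038,0,-0.018,0],
  [0.02,-0.047,0,-0.021,0],
  [0.02,-0.057,0,-0.023,0],
  [0.02,-0.057,0,-0.023,0],
], newtons=25)

```text
time_s: 6.4
ee_pos: [0.5358, -0.2409, 0.2187]
tool_rot: [2.038, 2.39, -0.002]
wrist_force: [-0.9, 0.3, -0.1]
finger_gap: 0.0199
```

```bash
cat >> h.py <<'E'
def look(k):
    p,d=arm.read_camera("wrist");s,d=arm.read_camera("side")
    cv2.imwrite(f"pics/b{k}.png",np.hstack([cv2.resize(p[:,:,::-1][140:384,130:380],(400,390)),cv2.resize(s[150:310,250:414,::-1],(400,390))]))
    o=arm.get_obs();print(o["time_s"],o["ee_pos"],o["wrist_force"],o["finger_gap"])
E
python3 -c "
from h import *
look(5)"
```

```text
6.5 [ 0.53591132 -0.23890367  0.21842492] [ 0.01118874  0.466615   -0.89198974] 0.019874922623185257
```

View pics/b5.png

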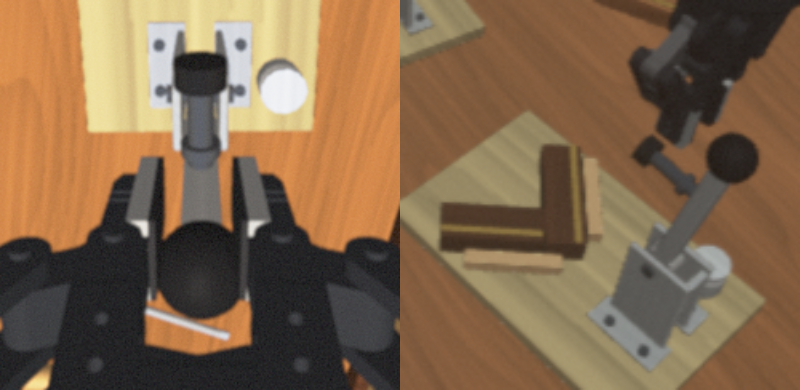

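The ball came out backward and the arm is falling back to its open stop; nothing else was disturbed. I open, return and grip harder.

Request:
apply_moves([
  [0.06,0,0,-0.004,0],
  [0.06,0,0,-0.004,0],
  [0.06,0,0,-0.004,0],
  [0.06,0,0,-0.004,0],
])

```text
time_s: 6.9
ee_pos: [0.5363, -0.2382, 0.2228]
tool_rot: [-2.035, -2.393, -0.0]
wrist_force: [-0.5, 0.5, -0.1]
finger_gap: 0.0602
```

```bash
python3 -c "
from h import *
look(6);print(rel([.5467,-.2993,.2135]))"
```

```text
7.0 [ 0.53623067 -0.23832402  0.22277631] [0.89715838 0.91312023 0.4604238 ] 0.06002749488935736
(array([-0.0619,  0.0005,  0.0093]), -0.0)
```

View pics/b6.png

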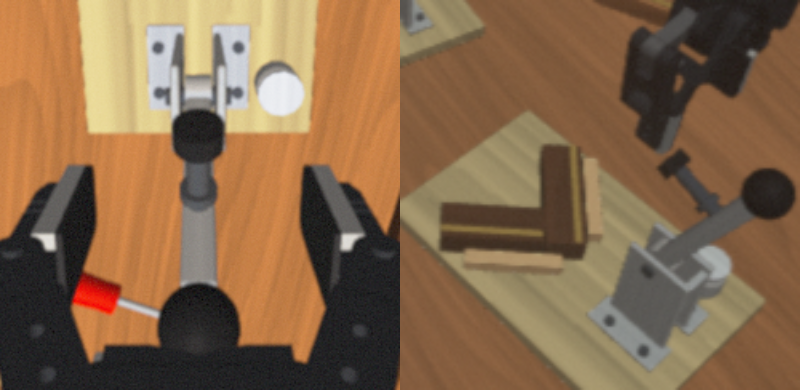

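Request:
apply_moves([
  [0.06,-0.02,0,0,0],
  [0.06,-0.04,0,0.003,0],
  [0.06,-0.062,0.0005,0.0085,0],
  [0.06,-0.062,0.0005,0.0085,0],
  [0.02,-0.062,0.0005,0.0085,0],
  [0.02,-0.062,0.0005,0.0085,0],
  [0.02,-0.062,0.0005,0.0085,0],
  [0.02,-0.062,0.0005,0.0085,0],
  [0.02,-0.062,0.0005,0.0085,0],
], newtons=80)

```text
time_s: 7.9
ee_pos: [0.5465, -0.2987, 0.2151]
tool_rot: [-2.034, -2.394, -0.001]
wrist_force: [-2.0, 1.1, 6.1]
finger_gap: 0.0238
```

Request:
apply_moves([
  [0.02,0.005,0,-0.0015,0],
  [0.02,0.01,0,-0.003,0],
  [0.02,0.015,0,-0.0045,0],
  [0.02,0.02,0,-0.0055,0],
  [0.02,0.025,0,-0.0065,0],
  [0.02,0.03,0,-0.0072,0],
  [0.02,0.0355,0,-0.0077,0],
  [0.02,0.041,0,-0.008,0],
])

```text
time_s: 8.7
ee_pos: [0.5406, -0.26, 0.2247]
tool_rot: [2.035, 2.388, 0.002]
wrist_force: [0.6, 0.2, -0.6]
finger_gap: 0.02
```

```bash
python3 -c "
from h import *
look(7)"
```

```text
8.8 [ 0.54050503 -0.25692198  0.22249925] [ 0.12219335  0.55938868 -0.79131856] 0.020190172072732285
```

View pics/b7.png

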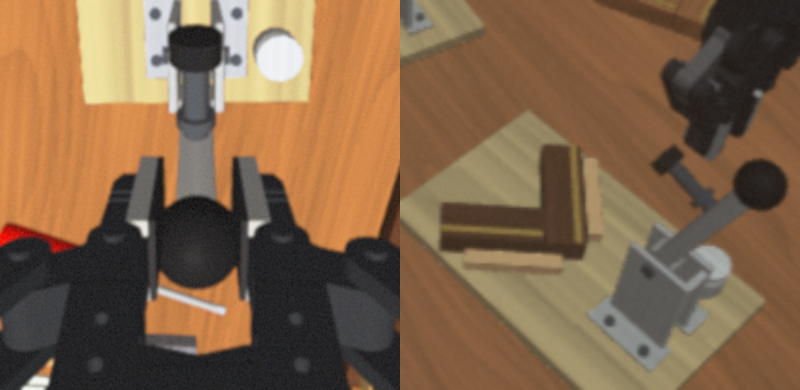

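The ball squeezed out again even at low speed, so the pinch is off-centre somewhere. I measure the ball and the fingers in the tool frame from the wrist depth.

Request:
apply_moves([
  [0.06,0,0,0,0],
  [0.06,0,0,0,0],
  [0.06,0,0,0,0],
  [0.06,-0.02,0,0.0,0],
  [0.06,-0.04,0,0.004,0],
  [0.06,-0.042,0,0.008,0],
  [0.06,-0.042,0,0.008,0],
  [0.06,-0.042,0,0.008,0],
])

```text
time_s: 9.6
ee_pos: [0.5468, -0.2995, 0.2139]
tool_rot: [-2.034, -2.393, -0.001]
wrist_force: [-0.8, -0.2, -0.6]
finger_gap: 0.0596
```

Run:
```python
from h import *
np.set_printoptions(precision=4,suppress=True)
o=arm.get_obs();i=arm.camera_info("wrist");p,d=arm.read_camera("wrist")
np.savez("pics/d8.npz",p=p,d=d,E=i["extrinsics"],pos=o["ee_pos"],rot=o["tool_rot"])
R=Ro.from_rotvec(o["tool_rot"]).as_matrix();t=np.array(o["ee_pos"]);print(t,o["finger_gap"],o["wrist_force"])
E=np.array(i["extrinsics"]);vv,uu=np.mgrid[:384,:512]
c=np.stack([(uu-i["cx"])/i["fx"]*d,-(vv-i["cy"])/i["fy"]*d,-d],-1)
W=(c-E[:3,3])@E[:3,:3]; T=(W-t)@R
np.save("pics/T8.npy",T)
for u,v in [(253,240),(253,255),(253,270),(240,255),(268,255),(253,285)]: print((u,v),T[v,u],W[v,u],p[v,u])
print("R",R)
# fingers
sel=(d>0)&(vv>200)
for name,m in dict(L=(uu<253),Rt=(uu>253)).items():
    q=T[sel&m&(T[...,2]>-.03)&(T[...,2]<.05)&(abs(T[...,1])>.017)&(abs(T[...,1])<.06)&(abs(T[...,0])<.05)]
    print(name,q.min(0),q.max(0),len(q))
cv2.imwrite("pics/w8.png",p[:,:,::-1])
# sphere fit
m=(p.max(2)<60)&(abs(uu-253)<26)&(vv>225)&(vv<285)&(d>0)&(abs(T[...,1])<.016)&(T[...,2]<.03)
A=T[m];x=np.linalg.lstsq(np.c_[2*A,np.ones(len(A))],(A**2).sum(1),rcond=None)[0]
print("sphere c",x[:3],"r",np.sqrt(x[3]+x[:3]@x[:3]),len(A))
```

```text
[ 0.5468 -0.2995  0.2139] 0.05956807150057603 [-0.7925 -0.1912 -0.6011]
(253, 240) [ 0.0124 -0.0007 -0.0073] [ 0.5441 -0.2874  0.2212] [38 36 37]
(253, 255) [ 0.0069 -0.0007 -0.0109] [ 0.545  -0.2928  0.2248] [54 53 53]
(253, 270) [-0.     -0.0007 -0.0119] [ 0.5461 -0.2997  0.2258] [58 55 56]
(240, 255) [ 0.0064 -0.0065 -0.0101] [ 0.5394 -0.2942  0.224 ] [43 36 39]
(268, 255) [ 0.0062  0.006  -0.0097] [ 0.5517 -0.2924  0.2236] [40 37 42]
(253, 285) [-0.0101 -0.0007 -0.0083] [ 0.5478 -0.3096  0.2222] [106  71  51]
R [[-0.161   0.987  -0.0006]
 [ 0.987   0.161   0.0012]
 [ 0.0013 -0.0004 -1.    ]]
L [-0.012  -0.0441 -0.03  ] [ 0.0117 -0.0301 -0.003 ] 1370
Rt [-0.0116  0.0291 -0.03  ] [ 0.012   0.0434 -0.0033] 1385
sphere c [ 0.0005 -0.0008  0.0017] r 0.014324699980102606 2538
```

View pics/w8.png

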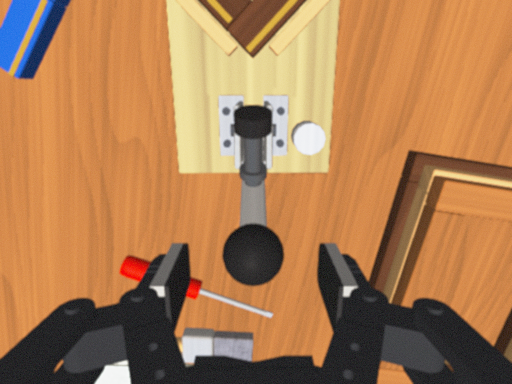

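Run:
```python
from h import *
np.set_printoptions(precision=4,suppress=True)
T=np.load("pics/T8.npy")
for v in range(236,300,6): print(v,*(T[v,u] for u in (170,178,184,188)))
```

```text
236 [-0.0905 -0.0989  0.213 ] [-0.0912 -0.0899  0.2146] [-0.0903 -0.0824  0.2126] [-0.0911 -0.078   0.2144]
242 [-0.0988 -0.0998  0.2141] [-0.0984 -0.0901  0.2133] [-0.0993 -0.0834  0.2151] [-0.0991 -0.0786  0.2147]
248 [ 0.0116 -0.0363 -0.0135] [ 0.0111 -0.0332 -0.0125] [ 0.0108 -0.0307 -0.0119] [ 0.007  -0.0306 -0.0046]
254 [ 0.0109 -0.0354 -0.0175] [ 0.0109 -0.0321 -0.0174] [ 0.0092 -0.0303 -0.0142] [ 0.0041 -0.0307 -0.005 ]
260 [ 0.0104 -0.0345 -0.0216] [ 0.0106 -0.0311 -0.022 ] [ 0.0064 -0.0305 -0.0144] [ 0.0019 -0.0305 -0.0065]
266 [ 0.0109 -0.0331 -0.0272] [ 0.0094 -0.0306 -0.0246] [ 0.0039 -0.0305 -0.0152] [-0.0005 -0.0305 -0.0077]
272 [ 0.0111 -0.032  -0.0318] [ 0.0076 -0.0304 -0.0262] [ 0.0012 -0.0306 -0.0156] [-0.0037 -0.0307 -0.0076]
278 [ 0.0106 -0.0312 -0.0351] [ 0.0053 -0.0305 -0.0267] [-0.0015 -0.0307 -0.016 ] [-0.0063 -0.0307 -0.0085]
284 [ 0.01   -0.0305 -0.038 ] [ 0.0026 -0.0306 -0.0268] [-0.0029 -0.0302 -0.0185] [-0.0084 -0.0305 -0.0101]
290 [ 0.0078 -0.0306 -0.0384] [ 0.0007 -0.0305 -0.028 ] [-0.0065 -0.0307 -0.0176] [-0.1489 -0.077   0.1906]
296 [ 0.0061 -0.0305 -0.0396] [-0.0014 -0.0304 -0.029 ] [-0.0081 -0.0304 -0.0197] [-0.1575 -0.0776  0.1911]
```

Depth shows the ball centred at tool z≈+2 mm, but the pad tips end at z≈−4 mm. The fingertips therefore stand about 20 mm shorter than the text's tool frame says, and the ball was pinched by the very tips. I go 22 mm deeper and pinch again.

Request:
apply_moves([
  [0.06,0,-0.001,0.008,0],
  [0.06,0,-0.001,0.016,0],
  [0.06,0,-0.001,0.022,0],
  [0.06,0,-0.001,0.022,0],
  [0.02,0,-0.001,0.022,0],
  [0.02,0,-0.001,0.022,0],
  [0.02,0,-0.001,0.022,0],
  [0.02,0,-0.001,0.022,0],
  [0.02,0,-0.001,0.022,0],
  [0.02,0,-0.001,0.022,0],
], newtons=40)

```text
time_s: 10.65
ee_pos: [0.5467, -0.3008, 0.1928]
tool_rot: [2.034, 2.392, 0.001]
wrist_force: [5.1, 0.3, 3.0]
finger_gap: 0.0281
```

```bash
python3 -c "
from h import *
look(9)"
```

```text
10.75 [ 0.54672785 -0.30079052  0.19279577] [4.33070242 0.17211582 4.18439589] 0.027719807929496035
```

View pics/b9.png

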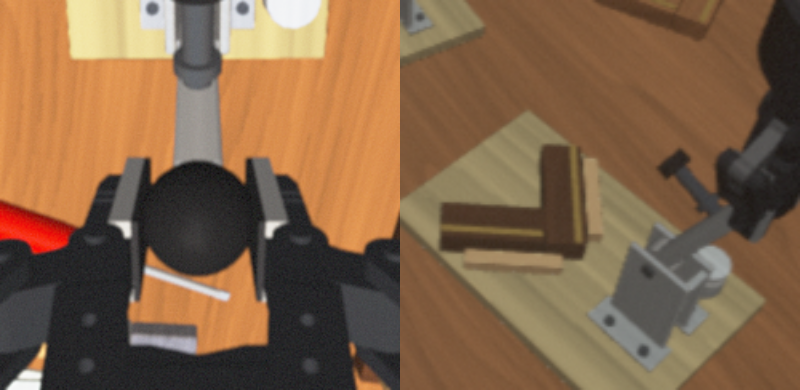

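The side view shows the ball hidden inside the fingers, and in the wrist view it lies between the pads. I swing in short, checked steps.

Request:
apply_moves([
  [0.02,0.005,0.001,-0.0015,0],
  [0.02,0.01,0.001,-0.003,0],
  [0.02,0.015,0.001,-0.0045,0],
  [0.02,0.02,0.001,-0.0055,0],
  [0.02,0.025,0.001,-0.0065,0],
  [0.02,0.03,0.001,-0.0072,0],
  [0.02,0.0355,0.001,-0.0077,0],
  [0.02,0.041,0.001,-0.008,0],
  [0.02,0.046,0.001,-0.008,0],
  [0.02,0.051,0.001,-0.0077,0],
])

```text
time_s: 11.75
ee_pos: [0.5382, -0.2497, 0.1998]
tool_rot: [-2.035, -2.392, 0.0]
wrist_force: [1.6, -1.2, 3.4]
finger_gap: 0.0275
```

```bash
python3 -c "
from h import *
look(10)"
```

```text
11.85 [ 0.53817759 -0.2492039   0.19980157] [ 0.15765998 -1.07458589  2.09292811] 0.027659052795384904
```

View pics/b10.png

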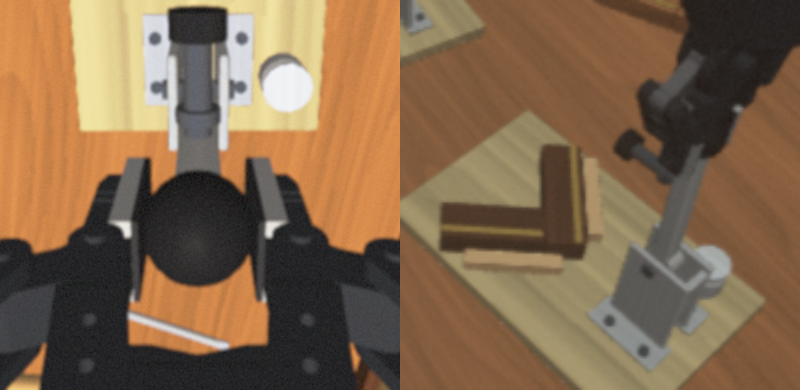

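Request:
apply_moves([
  [0.02,0.0104,0,0.0009,0],
  [0.02,0.0205,0,0.003,0],
  [0.02,0.0308,0,0.0053,0],
  [0.02,0.0405,0,0.0085,0],
  [0.02,0.0501,0,0.0128,0],
  [0.02,0.0592,0,0.0178,0],
  [0.02,0.068,0,0.0233,0],
  [0.02,0.0763,0,0.0297,0],
  [0.02,0.0841,0,0.0365,0],
  [0.02,0.0912,0,0.0442,0],
  [0.02,0.0978,0,0.0522,0],
  [0.02,0.0978,0,0.0522,0],
])

```text
time_s: 13.05
ee_pos: [0.5221, -0.1527, 0.1462]
tool_rot: [-2.033, -2.392, 0.002]
wrist_force: [-3.6, 0.7, 0.7]
finger_gap: 0.0277
```

```bash
python3 -c "
from h import *
look(11)"
```

```text
13.15 [ 0.52230137 -0.15355769  0.14729213] [-5.461878    0.86321076  0.55040675] 0.028066276967702378
```

View pics/b11.png

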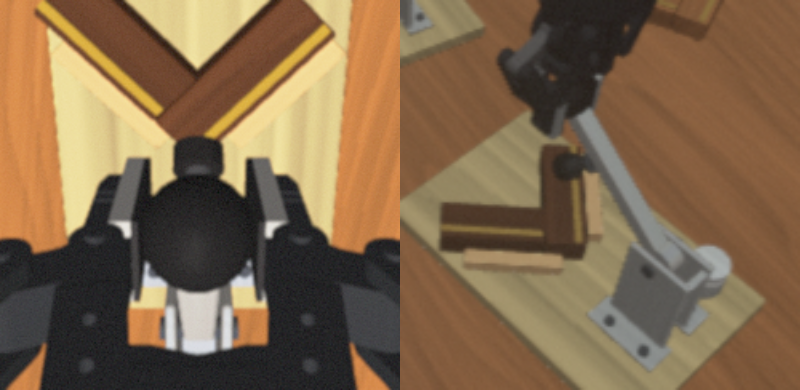

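Request:
apply_moves([
  [0.02,0.0057,-0.001,0.0086,0],
  [0.02,0.011,-0.001,0.0176,0],
  [0.02,0.0153,-0.001,0.027,0],
  [0.02,0.0191,-0.001,0.0367,0],
  [0.02,0.022,-0.001,0.0467,0],
  [0.02,0.0241,-0.001,0.0569,0],
  [0.02,0.0252,-0.001,0.065,0],
  [0.02,0.0256,-0.001,0.071,0],
  [0.02,0.0257,-0.001,0.0755,0],
  [0.02,0.0257,-0.001,0.078,0],
  [0.02,0.0257,-0.001,0.078,0],
])

```text
time_s: 14.25
ee_pos: [0.5181, -0.1284, 0.0696]
tool_rot: [-2.035, -2.393, -0.0]
wrist_force: [-0.2, 1.6, -0.4]
finger_gap: 0.0278
```

```bash
python3 -c "
from h import *
look(12);o=arm.get_obs();print(o['wrist_torque'])"
```

```text
14.35 [ 0.51806475 -0.12837016  0.06997225] [-0.55238447  2.02211899 -1.10847958] 0.027720026460693145
[0.20375078 0.11359589 0.11733358]
```

View pics/b12.png

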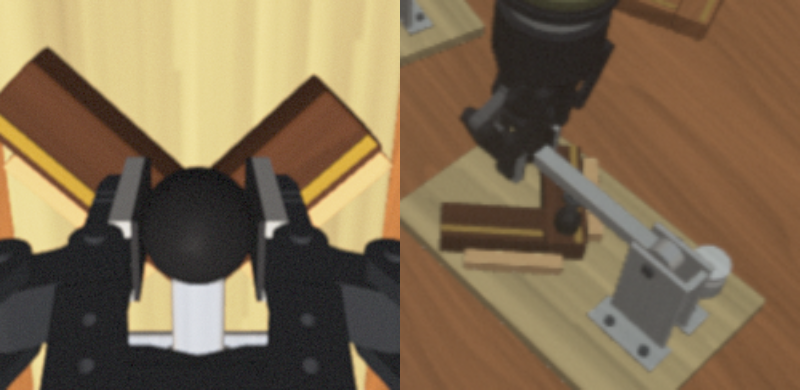

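The arm is level but shows no reaction force yet, so I press a little further.

Request:
apply_moves([
  [0.02,0,0,0.001,0],
  [0.02,0,0,0.002,0],
  [0.02,0,0,0.002,0],
  [0.02,0,0,0.002,0],
])

```text
time_s: 14.75
ee_pos: [0.5181, -0.1284, 0.0679]
tool_rot: [2.036, 2.393, 0.001]
wrist_force: [-0.2, 3.4, -1.7]
finger_gap: 0.0281
```

Request:
apply_moves([
  [0.02,0,0,0.001,0],
  [0.02,0,0,0.002,0],
  [0.02,0,0,0.002,0],
  [0.02,0,0,0.002,0],
])

```text
time_s: 15.15
ee_pos: [0.5181, -0.1287, 0.0673]
tool_rot: [2.036, 2.392, 0.002]
wrist_force: [-3.8, 3.6, 16.4]
finger_gap: 0.0278
```

Run:
```python
from h import *
look(13)
E=0
P,_=arm.read_camera("side");cv2.imwrite("pics/s13.png",cv2.resize(P[190:310,250:400,::-1],None,fx=5,fy=5,interpolation=cv2.INTER_CUBIC))
```

```text
15.25 [ 0.51815016 -0.12870618  0.06727084] [-2.84035585  3.94072227 15.43770078] 0.027776471438606787
```

View pics/s13.png

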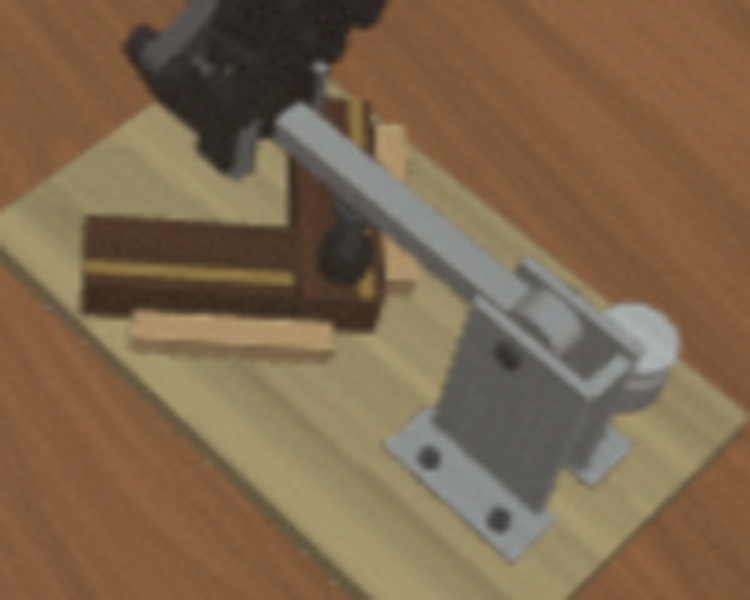

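The reaction is 15 N upward, and the foot sits on the corner at (345,250), so it is clamped and the L still lies in its V. I hold for about 2.8 s.

Request:
apply_moves([
  [0.02,0,0,0,0],
  [0.02,0,0,0,0],
  [0.02,0,0,0,0],
  [0.02,0,0,0,0],
  [0.02,0,0,0,0],
  [0.02,0,0,0,0],
  [0.02,0,0,0,0],
  [0.02,0,0,0,0],
  [0.02,0,0,0,0],
  [0.02,0,0,0,0],
  [0.02,0,0,0,0],
  [0.02,0,0,0,0],
])

```text
time_s: 16.5
ee_pos: [0.5182, -0.1287, 0.0672]
tool_rot: [2.035, 2.392, 0.002]
wrist_force: [-4.7, 3.9, 15.4]
finger_gap: 0.0276
```

Request:
apply_moves([
  [0.02,0,0,0,0],
  [0.02,0,0,0,0],
  [0.02,0,0,0,0],
  [0.02,0,0,0,0],
  [0.02,0,0,0,0],
  [0.02,0,0,0,0],
  [0.02,0,0,0,0],
  [0.02,0,0,0,0],
  [0.02,0,0,0,0],
  [0.02,0,0,0,0],
  [0.02,0,0,0,0],
  [0.02,0,0,0,0],
])

```text
time_s: 17.7
ee_pos: [0.5182, -0.1287, 0.0673]
tool_rot: [2.035, 2.392, 0.002]
wrist_force: [-3.9, 3.9, 15.1]
finger_gap: 0.0278
```

Request:
apply_moves([
  [0.02,0,0,0,0],
  [0.02,0,0,0,0],
  [0.02,0,0,0,0],
  [0.02,0,0,0,0],
  [0.02,0,0,0,0],
  [0.02,0,0,0,0],
])

```text
time_s: 18.3
ee_pos: [0.5182, -0.1287, 0.0673]
tool_rot: [2.036, 2.392, 0.002]
wrist_force: [-3.7, 3.5, 14.9]
finger_gap: 0.0278
```

Run:
```python
from h import *
look(14)
# reverse arc; theta from level, start commanded at level
for q in np.arange(1.92,-.01,-.08): print(round(q,2),np.round(.13*(np.cos(1.92-q)-1),4),np.round(-.13*np.sin(1.92-q),4))
```

```text
18.4 [ 0.51816686 -0.12869757  0.06727488] [-3.46819033  3.91347699 15.04807618] 0.027578408861216454
1.92 0.0 -0.0
1.84 -0.0004 -0.0104
1.76 -0.0017 -0.0207
1.68 -0.0037 -0.0309
1.6 -0.0066 -0.0409
1.52 -0.0103 -0.0506
1.44 -0.0147 -0.06
1.36 -0.0199 -0.0691
1.28 -0.0257 -0.0776
1.2 -0.0323 -0.0857
1.12 -0.0394 -0.0933
1.04 -0.0472 -0.1002
0.96 -0.0554 -0.1065
0.88 -0.0642 -0.1121
0.8 -0.0734 -0.117
0.72 -0.0829 -0.1212
0.64 -0.0927 -0.1245
0.56 -0.1028 -0.1271
0.48 -0.113 -0.1289
0.4 -0.1234 -0.1298
0.32 -0.1338 -0.1299
0.24 -0.1442 -0.1292
0.16 -0.1544 -0.1277
0.08 -0.1646 -0.1253
-0.0 -0.1745 -0.1222
```

View pics/b14.png

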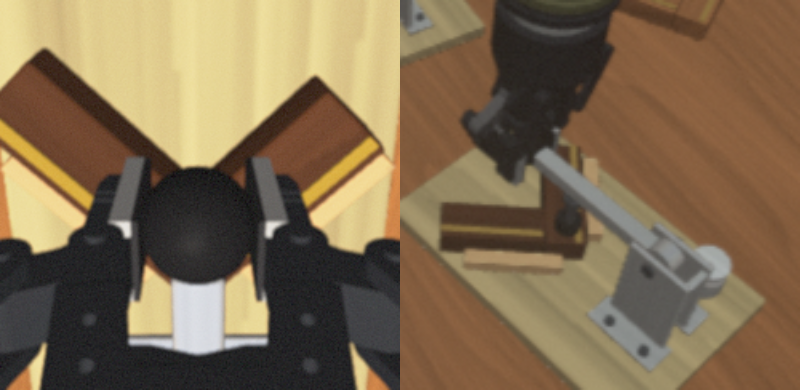

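It has been held for 3.3 s with a steady 15 N. Now I swing back.

Request:
apply_moves([
  [0.02,-0.0002,-0.0005,-0.006,0],
  [0.02,-0.0008,-0.0005,-0.0165,0],
  [0.02,-0.0022,-0.0005,-0.0277,0],
  [0.02,-0.0045,-0.0005,-0.0375,0],
  [0.02,-0.0075,-0.0005,-0.0473,0],
  [0.02,-0.0113,-0.0005,-0.0567,0],
  [0.02,-0.0157,-0.0005,-0.066,0],
  [0.02,-0.0208,-0.0005,-0.0745,0],
  [0.02,-0.0268,-0.0005,-0.083,0],
  [0.02,-0.0332,-0.0005,-0.091,0],
  [0.02,-0.0404,-0.0005,-0.0983,0],
  [0.02,-0.0472,-0.0005,-0.104,0],
])

```text
time_s: 19.6
ee_pos: [0.5258, -0.1752, 0.1709]
tool_rot: [2.034, 2.392, 0.002]
wrist_force: [6.6, 1.5, -3.7]
finger_gap: 0.0278
```

```bash
python3 -c "
from h import *
look(15)"
```

```text
19.7 [ 0.52590761 -0.17583783  0.17138582] [ 4.93978919  1.96408247 -3.19849259] 0.02772473140872215
```

View pics/b15.png

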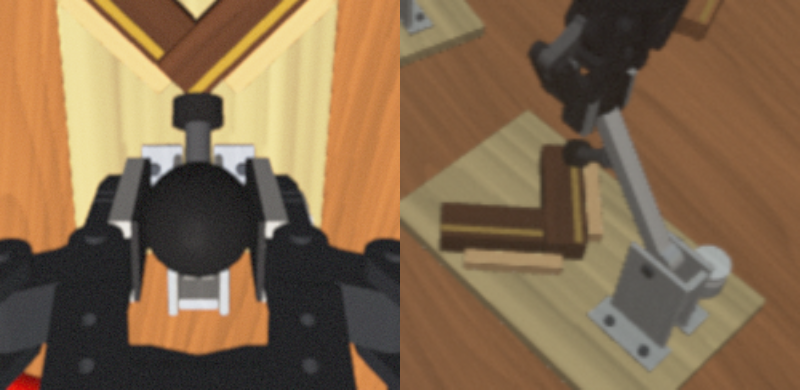

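Request:
apply_moves([
  [0.02,-0.0082,0.0007,-0.0063,0],
  [0.02,-0.017,0.0007,-0.0119,0],
  [0.02,-0.0262,0.0007,-0.0168,0],
  [0.02,-0.0357,0.0007,-0.021,0],
  [0.02,-0.0455,0.0007,-0.0243,0],
  [0.02,-0.0556,0.0007,-0.0269,0],
  [0.02,-0.0658,0.0007,-0.0287,0],
  [0.02,-0.0762,0.0007,-0.0296,0],
  [0.02,-0.0866,0.0007,-0.0297,0],
  [0.02,-0.097,0.0007,-0.029,0],
  [0.02,-0.1072,0.0007,-0.0275,0],
  [0.02,-0.1174,0.0007,-0.0251,0],
])

```text
time_s: 20.9
ee_pos: [0.5452, -0.2919, 0.1958]
tool_rot: [2.035, 2.391, 0.002]
wrist_force: [5.8, 1.8, -0.8]
finger_gap: 0.0277
```

Request:
apply_moves([
  [0.02,-0.005,0,0.0015,0],
  [0.02,-0.01,0,0.003,0],
  [0.02,-0.012,0,0.004,0],
  [0.02,-0.012,0,0.004,0],
  [0.02,-0.012,0,0.004,0],
])

```text
time_s: 21.4
ee_pos: [0.5472, -0.304, 0.192]
tool_rot: [2.035, 2.39, 0.001]
wrist_force: [5.4, 1.5, 0.3]
finger_gap: 0.0275
```

```bash
python3 -c "
from h import *
look(16)"
```

```text
21.5 [ 0.5471932  -0.30390998  0.19205029] [5.64194997 0.69193275 1.81945465] 0.02806329192132487
```

View pics/b16.png

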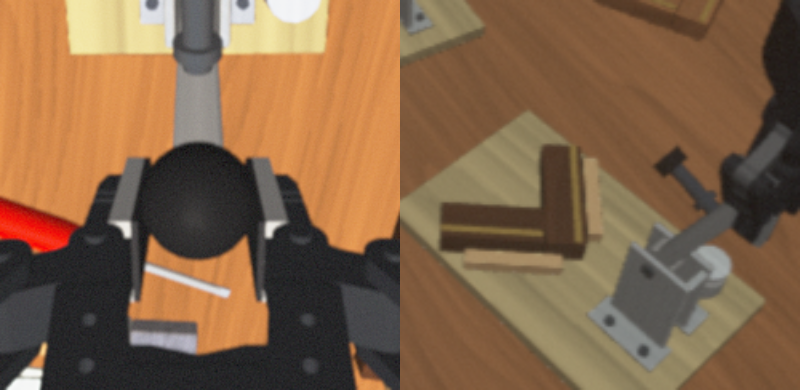

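The arm is at or very near the open stop. I release, rise straight up and verify.

Request:
apply_moves([
  [0.06,0,0,0,0],
  [0.075,0,0,0,0],
  [0.075,0,0,0,0],
  [0.075,0,0,-0.01,0],
  [0.075,0,0,-0.04,0],
  [0.075,0,0,-0.08,0],
  [0.075,0,0,-0.12,0],
  [0.075,0,0,-0.16,0],
  [0.075,0,0,-0.16,0],
])

```text
time_s: 22.4
ee_pos: [0.5473, -0.3046, 0.3579]
tool_rot: [2.03, 2.384, 0.002]
wrist_force: [0.1, -1.2, -0.6]
finger_gap: 0.075
```

Run:
```python
from h import *
np.set_printoptions(precision=4,suppress=True)
o=arm.get_obs();i=arm.camera_info("wrist");p,d=arm.read_camera("wrist");s,_=arm.read_camera("side")
cv2.imwrite("pics/w17.png",p[:,:,::-1]);cv2.imwrite("pics/s17.png",s[:,:,::-1])
s0=cv2.imread("pics/side0.png")
diff=cv2.absdiff(s0,s[:,:,::-1].copy()).max(2);print("changed in jig",(diff[200:310,250:395]>40).sum(), (diff[215:245,385:415]>40).sum())
print(o["time_s"],o["ee_pos"],o["wrist_force"])
```

```text
changed in jig 0 0
22.4 [ 0.5473 -0.3046  0.3579] [ 0.1345 -1.1863 -0.5528]
```

View pics/s17.png

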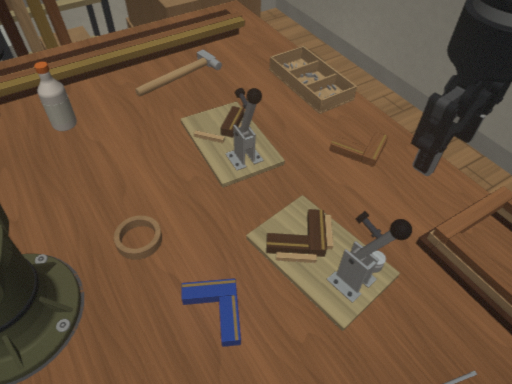

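View pics/w17.png

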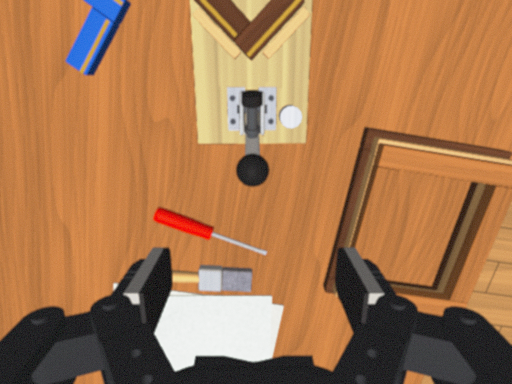

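The side view shows the ball back at (401,230), identical to the start. The L is in its V, the spare arm is still open and the tin is standing. I hand in.

```bash
python3 -c "
from station import arm
print(arm.finish_job())"
```

```text
the job is handed in; nothing more can be done
None
```

I clamped the L-corner jig for about 3.3 s with roughly 15 N of upward reaction at the ball. I then swung the arm back to its open stop, released it, rose clear and handed the job in at about 22.5 s of the 51 s allowed.

**Last checks:** The final side picture showed no changed pixels from the start picture over the jig or around the ball. The corner lies in its V, the tin is standing, and the ball is back at its open-stop position. In the same picture the spare clamp is still open; I never went near it. The gripper was open and about 15 cm above the ball, touching nothing.

**What went wrong or disagreed:**
- **Slipped grips:** The first two pinches slipped off the ball and the arm fell back to its open stop before clamping. In the first, it had already been swung past the top, to about 0.9 rad, without reaching the corner.
- **Fingertip position:** Wrist depth put the pad tips about 4 mm behind the TCP with the gripper open 60 mm. The text says 22 mm ahead, or somewhat less when open. Going 22 mm deeper fixed the grip.
- **Ball height and diameter:** The ball measured 206–210 mm high against 212 mm from the text. The finger gap on it read 27.7 mm instead of 30 mm.

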